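# Dial open the eyewear maker's lockbox

### The job

Unlock the long lockbox, the larger of the two grey ones, that has a bolt on its lid. Seen from above, turn its dial clockwise until the pointer is at the second short mark clockwise of the long zero mark, then anticlockwise past zero to the second mark on that other side, then clockwise past zero again to the first mark, resting about half a second at each. Only then draw the bolt fully back towards the dial, and let go with the dial still on that last mark.

Things in the scene. Friction and masses are not known exactly. Their poses are not given: they have to be found in the camera images.
- dial_grip (a point): Grip point on the dial's axis, 125 mm above the bench, on the long steel lockbox (180 x 280 x 90 mm, fixed). Black bar 58 long, 14 thick, rising from 13 to 48 mm above the lid, on a steel disc 66 mm across; the point is 35 mm above the lid. It turns with the dial: x runs along the bar to its white-marked pointer end, z up. White marks on the plate around it.
- dial (a joint): Dial angle, rad: 0 with the pointer at the long zero mark, growing as it turns clockwise seen from above. Marks every 20 degrees, three each side of zero: second clockwise is 0.698, second anticlockwise -0.698, first clockwise 0.349. Stops at -1.1 and 1.1. Friction 0.08 N m; it stays where it is left.
- bolt_grip (a point): On the axis of the bolt's upright steel post (13 mm thick, head 17), 36 mm above the lid, 10 mm below its top, 126 mm above the bench. Axes are the box's, z up: shut, the post is 152 mm from the dial's axis towards +y; it is drawn to -y. The dial's zero mark is on its +x side. Bolt guides 15 mm high stand 30 mm beyond the shut post and 62 mm before it.
- bolt (a joint): Bolt travel, m: 0 shut, growing as it is drawn towards the dial, stop at 0.035 (fully drawn; beyond 0.025 will do). Friction 1.5 N; it stays where it is left. The dial does not physically block it, but it must not be drawn before the combination is dialed.

How it is judged (in metres and radians):
On the way, in this order (a step that is already met when the one before it is completed fails the run):
1. dial rests at the second mark clockwise of zero (value of joint dial between 0.523 and 0.873 rad and velocity of joint dial between -0.3 and 0.3 rad/s), for 0.2 s.
2. dial turned back and rests at the second mark anticlockwise of zero (value of joint dial between -0.873 and -0.523 rad and velocity of joint dial between -0.3 and 0.3 rad/s), for 0.2 s.
3. dial turned clockwise again and rests at the first mark clockwise of zero (value of joint dial between 0.174 and 0.524 rad and velocity of joint dial between -0.3 and 0.3 rad/s), for 0.2 s.
4. bolt drawn back with the dial still on the last mark (value of joint dial between 0.174 and 0.524 rad and value of joint bolt above 0.025 m), for 0.2 s.
At the end, for the whole second after the job is handed in: The dial rests within 10 degrees of the first mark clockwise of zero (0.174 to 0.524 rad), after resting 0.2 s within 10 degrees of each number in order; then the bolt is drawn at least 25 of its 35 mm; both at rest and let go (all of step 4 and velocity of joint dial between -0.3 and 0.3 rad/s and velocity of joint bolt between -0.01 and 0.01 m/s); the robot touches nothing.
It fails at once if the bolt is drawn (beyond 10 mm) while the dial is off its last mark (value of joint bolt above 0.01 m and not (value of joint dial between 0.174 and 0.524 rad)).
It also fails if it takes over 48 s, if anything falls off the work surface, if the arm or the gripper's body presses on something with over 40 N, if the wrist force passes 120 N, or if a joint passes its speed limit or range.

### The arm

A 6-joint arm with a two-finger parallel gripper is mounted at the origin on the work surface. World frame = base frame: x ahead of the robot, y to its left, z up, the work surface at z = 0. Lengths are in m, angles in degrees, forces in N, time in s.
With the tool pointing down it reaches from about 0.3 to 0.75 m from the base axis. Payload 8.5 kg.
Tool frame: the origin (TCP) lies at the very end of the fingers, on their centre line; the grasp point (between the pads) lies 19 mm behind it; z points along the fingers, y is the line along which they close (so a half turn about z gives the same grasp; the last joint's range is limited). The gripper opens to 85 mm and grips with 20 to 120 N. Pads are 22 mm wide; open, the fingers measure 114 mm over their backs; the gripper's body (76 mm by 85 mm) begins 54 mm behind the grasp point. The pads swing forward as they close: fully open they stand 13 mm farther back than shut.
Start: joints at [-87.794, 21.807, 74.336, -0, 83.858, -12.336], TCP at [0.138, -0.532, 0.21] pointing down, gripper open.
Joint ranges: [-178.18, 178.18], [-50.72, 133.34], [12.68, 142.11], [-81.47, 261.47], [9.98, 163.14], [-165.26, 165.26]. Speed limits (degrees/s): [136.94, 136.94, 180, 180, 180, 180].

### API

Orientations are given as a 3x3 rotation matrix whose columns are the frame's x, y, z axes.
In Python, from rig import * gives the robot as it stands. The module is installed in compiled form; this text tells all that it offers.
- The arm moves only by the shell command python3 -m pendant 'ROWS' [OPENING] [FORCE]. ROWS is JSON, a list of rows, each a list of 2 entries, a list of its own where there are three numbers: the shift along the tool's x, y, z as a fraction of full scale, then the turn, a rotation vector about the tool's x, y, z as a fraction of full scale. A call has 1 to 8 rows; each row shifts and turns the commanded pose from where the row before left it, along the tool's axes as they then stand; what a row does not reach is not made up. Full scale, the value 1, is 40 mm for a shift and 5 degrees for a turn. A row lasts 1/8 s, in which the tool goes at most 62.5 mm and 10.7 degrees, less where a joint would pass 70% of its speed; a pose out of reach is approached as far as the arm can. A call with a number of a shift or a turn outside -1 to 1 is refused whole. A call with a gripper value outside its range is refused whole. OPENING is the opening, from 0 (shut) to 1 (fully open), set as the call begins (- or left out, the last holds). The fingers move at their own pace and stop on an object; FORCE is the grip in N (left out, the last holds). Time passes only in rows, so rows that do not move let the fingers close. It gives the time, the measured TCP pose, the force, the opening and the grip force at its end, in the units of the state.
- observe(): the state, without advancing time (a new reading comes with each control period).
- get_image(name): name is "scene" or "top"; returns a dict with "img" (400x640x3 uint8, blue, green, red), "range_z" (400x640 float32, m along the optical axis (not along the pixel's ray), 0 where there is no reading), "camera_matrix" (3x3 intrinsics, pixels), "dist_coeffs" ([k1, k2, p1, p2, k3] as OpenCV has them; the pictures are not rectified), "eye" and "rotation" of the camera in the world. Camera axes: x right, y down, z forward; pixel columns grow to the right and rows downward; lengths in m; the calibration is good to about 2 mm. A picture is of the moment at which its call begins.
- close_job(): hands the job in; it is judged then, once.
Trained networks look in the newest picture that a camera, given by its name, has taken for a name from the list of things; names that differ only in an ending like _2 or _b are one class to them, and where a whole thing is asked for, a point or a joint stands for the part that bears it (a point fixed in the world has none). Each returns a list of dicts, best first, with "conf" (0 to 1); they miss things now and then, are a little off and sometimes report something else, mostly with a low value. They report only what shows in the picture. A call takes as long as a camera call.
- regions_of(camera, query): "mask" (400x640 bool, what is visible of it).
- landmark_of(camera, query): "point" ([x, y, z] in m, in world coordinates, good to about 4 mm: a listed point, or the origin of a listed thing).
The state is a dict: "time_s": time; "q": joint angles; "qvel": joint speeds; "joint_efforts": joint torques, N m; "position": TCP position; "tool_rot": TCP orientation; "ft_force": force on the tool from outside, world axes, zero at the start; "wrist_torque": the same for the moment, N m; "grip_width": finger opening in m; "gripper_force": force on a finger pad.
Only numpy, scipy, OpenCV 4.12 (cv2) and the standard library are available. Lean on these libraries where they do the work, as an engineer would, in place of code of your own. Each camera call takes 0.05 s, during which the arm holds its last target. There are 200 camera calls.

## Working session

There is one attempt and no reset: what is moved stays moved. The work goes in short steps, Python scripts to look and compute and a shell command to move; the robot and the scene stay as the last step left them, time stands still between calls to the robot, and variables do not carry over. Pictures are saved under pics/ and viewed, at most 10 in all, crops included, and the job is handed in when it is done.

```bash
mkdir -p pics; python3 - <<'E'
from rig import *
import cv2,numpy as np
s=observe();print(s['time_s'],s['position'],np.round(s['tool_rot'],3),s['grip_width'])
for c in ['top','scene']:
    d=get_image(c);cv2.imwrite(f'pics/{c}0.png',d['img'])
    for q in ['dial_grip','bolt_grip']:
        for r in landmark_of(c,q)[:3]:print(c,q,np.round(r['point'],4),round(r['conf'],2))
E
```

```text
0.0 [ 0.13808193 -0.53203926  0.20978916] [[ 0.968  0.251 -0.   ]
 [ 0.251 -0.968  0.002]
 [ 0.    -0.001 -1.   ]] 0.08547737446795062
top dial_grip [ 0.5603 -0.1048  0.1221] 0.83
top dial_grip [0.5971 0.0398 0.1246] 0.46
top bolt_grip [0.5958 0.0379 0.1236] 0.58
scene dial_grip [ 0.5648 -0.1083  0.1254] 0.73
scene bolt_grip [0.5979 0.0372 0.1253] 0.76
```

View pics/top0.png

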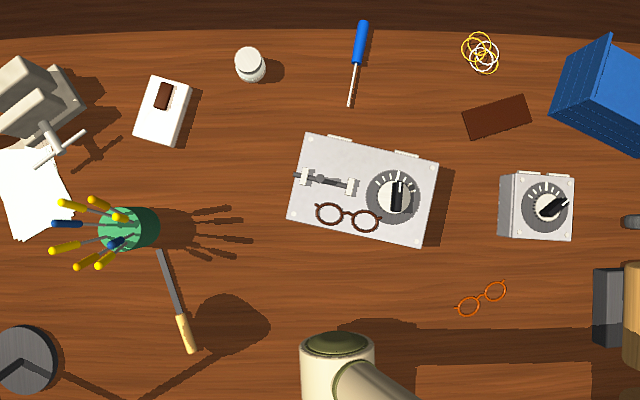

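View pics/scene0.png

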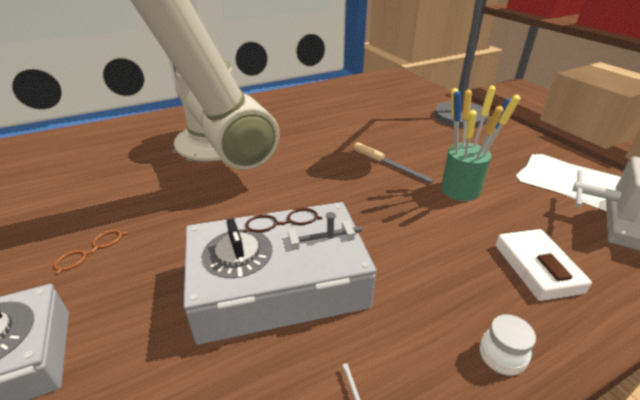

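The top view shows the long lockbox at about (365,190), with its dial at (397,195), the bolt post near (318,180) and glasses on the lid at (348,216). The scene view agrees with this. Next I'll rectify the lid and measure the pointer and marks.

```bash
cat > h.py <<'E'
from rig import *
import cv2,numpy as np
D=np.array([.5625,-.1065]);B=np.array([.597,.0376])
def lid(z,D=D,B=B,c='top',n=600,span=.28):
    """orthoview at height z in box axes: box x up, box y left, centred mid dial/bolt"""
    d=get_image(c);y=(B-D)/np.linalg.norm(B-D);x=np.array([y[1],-y[0]])
    v,u=np.mgrid[0:n,0:n];a=(n/2-v)*span/n;b=(n/2-u)*span/n
    P=(D+B)/2+a[...,None]*x+b[...,None]*y
    P=np.dstack([P,np.full((n,n),z)]).reshape(-1,3)
    R=np.array(d['rotation']);rv=cv2.Rodrigues(R.T)[0];t=-R.T@np.array(d['eye'])
    p=cv2.projectPoints(P,rv,t,np.array(d['camera_matrix']),np.array(d['dist_coeffs']))[0].reshape(n,n,2).astype(np.float32)
    return cv2.remap(d['img'],p[...,0],p[...,1],cv2.INTER_CUBIC)
E
python3 - <<'E'
from h import *
a=lid(.091)[150:450];b=lid(.138)[150:450]
o=np.vstack([a,b]);cv2.imwrite('pics/lid1.png',o)
y=B-D;print(np.linalg.norm(y),np.degrees(np.arctan2(y[1],y[0])), get_image('top')['eye'])
E
```

```text
0.14817239958912726 76.53585121186458 [0.54521792 0.0674827  0.81556553]
```

View pics/lid1.png

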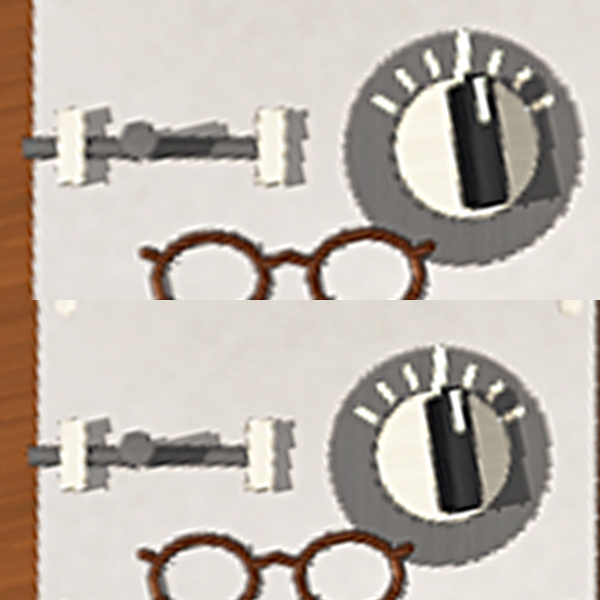

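The zero mark lies on the box's +x side as stated. The pointer is about 7° anticlockwise of it, so the bar's world yaw is about -6°. I measured 149 mm between dial and bolt, against the stated 152 mm. I'll move above the dial now.

```bash
python3 -m pendant '[[[0.99,-0.58,0],[0,0,0]],[[0.99,-0.58,0],[0,0,0]],[[0.99,-0.58,0],[0,0,0]],[[0.99,-0.58,0],[0,0,0]],[[0.99,-0.58,0],[0,0,0]],[[0.99,-0.58,0],[0,0,0]],[[0.99,-0.58,0],[0,0,0]],[[0.99,-0.58,0],[0,0,0]]]' 1 60
python3 -m pendant '[[[0.99,-0.58,0],[0,0,0]],[[0.99,-0.58,0],[0,0,0]],[[0.99,-0.58,0],[0,0,0]],[[0.99,-0.58,0],[0,0,0]],[[0,0,0],[0,0,1]],[[0,0,0],[0,0,1]],[[0,0,0],[0,0,1]],[[0,0,0],[0,0,1]]]'
python3 - <<'E'
from h import *
s=observe();p=s['position'];R=np.array(s['tool_rot'])
print(s['time_s'],p,s['q'],np.degrees(np.arctan2(R[1,0],R[0,0])),R[:,2],'need tool mm',R.T@(np.array([.5622,-.1079,.111])-p)*1000)
for c in ['top','scene']:
    d=get_image(c)
    for q in ['dial_grip','bolt_grip']:
        for r in landmark_of(c,q)[:2]:print(c,q,np.round(r['point'],4),round(r['conf'],2))
E
```

```text
time_s: 1.45
position: [0.3991, -0.272, 0.2106]
tool_rot: [[0.968, 0.251, 0.0], [0.251, -0.968, -0.0], [0.0, 0.0, -1.0]]
ft_force: [-0.0, -1.2, 0.3]
grip_width: 0.0854
gripper_force: 0.0
time_s: 2.45
position: [0.5282, -0.1435, 0.2104]
tool_rot: [[0.995, -0.098, -0.0], [-0.098, -0.995, -0.0], [-0.0, 0.0, -1.0]]
ft_force: [0.0, 1.0, 0.7]
grip_width: 0.0855
gripper_force: 0.0
2.45 [ 0.52817315 -0.14351491  0.21040638] [-2.75971141e+01  2.15405335e+01  7.47609502e+01 -2.03487927e-03
  8.37009374e+01  6.80192431e+01] -5.616133968398269 [-5.38026273e-05 -1.17089491e-05 -9.99999998e-01] need tool mm [ 30.38333786 -38.77561353  99.40413306]
top dial_grip [ 0.5627 -0.1046  0.1218] 0.9
top bolt_grip [0.597  0.0407 0.1251] 0.83
scene dial_grip [ 0.5647 -0.1119  0.122 ] 0.89
scene bolt_grip [0.5967 0.0383 0.1239] 0.63
```

```bash
python3 -m pendant '[[[0.77,-0.97,0],[0,0,0]],[[0,0,0.75],[0,0,0]],[[0,0,0.75],[0,0,0]],[[0,0,0],[0,0,0]]]'
python3 - <<'E'
from h import *
d=get_image('scene');cv2.imwrite('pics/s2.png',cv2.resize(d['img'][150:350,150:400],(750,600)))
E
```

```text
time_s: 3.25
position: [0.5616, -0.1074, 0.1488]
tool_rot: [[0.996, -0.094, -0.004], [-0.094, -0.996, 0.002], [-0.004, -0.001, -1.0]]
ft_force: [0.1, -0.1, 0.5]
grip_width: 0.0854
gripper_force: 0.0
```

View pics/s2.png

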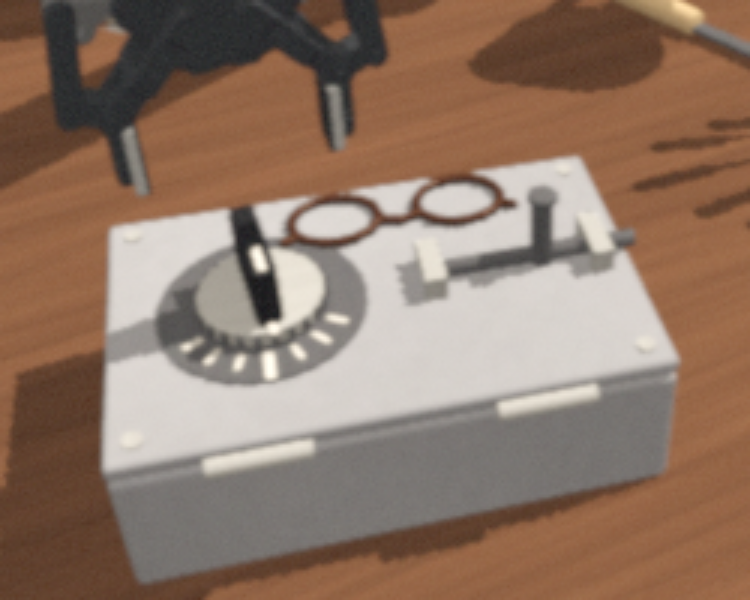

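The fingers at (140,190) and (340,145) straddle the bar at (255,265). The glasses and the bolt are clear. I'll descend and grip.

```bash
python3 -m pendant '[[[0.03,0,0.48],[0,0,0]],[[0,0,0.46],[0,0,0]],[[0,0,0],[0,0,0]]]'
python3 -m pendant '[[[0,0,0],[0,0,0]],[[0,0,0],[0,0,0]],[[0,0,0],[0,0,0]],[[0,0,0],[0,0,0]],[[0,0,0],[0,0,0]],[[0,0,0],[0,0,0]]]' 0 60
python3 - <<'E'
from h import *
s=observe();R=np.array(s['tool_rot']);print(s['time_s'],s['position'],s['ft_force'],s['wrist_torque'],s['grip_width'],s['gripper_force'],np.degrees(np.arctan2(R[1,0],R[0,0])))
E
```

```text
time_s: 3.68
position: [0.5638, -0.1082, 0.1134]
tool_rot: [[0.995, -0.095, -0.0], [-0.095, -0.995, -0.0], [-0.0, 0.0, -1.0]]
ft_force: [-0.1, -0.2, 0.0]
grip_width: 0.0851
gripper_force: 0.0
time_s: 4.42
position: [0.5638, -0.1089, 0.1134]
tool_rot: [[0.995, -0.095, 0.0], [-0.095, -0.995, -0.002], [0.001, 0.002, -1.0]]
ft_force: [-2.0, -4.8, 3.1]
grip_width: 0.011
gripper_force: 58.7
4.425 [ 0.56378583 -0.10890166  0.11339026] [-2.03395837 -4.81562663  3.1442771 ] [-0.78943018  0.2835108   0.00086058] 0.010978702756736878 58.68410110473633 -5.473183124368652
```

```bash
python3 -m pendant '[[[0,0,0],[0,0,1]],[[0,0,0],[0,0,1]],[[0,0,0],[0,0,1]],[[0,0,0],[0,0,1]],[[0,0,0],[0,0,1]],[[0,0,0],[0,0,1]],[[0,0,0],[0,0,1]],[[0,0,0],[0,0,1]]]'
python3 -m pendant '[[[0,0,0],[0,0,1]],[[0,0,0],[0,0,0.6]],[[0,0,0],[0,0,0]],[[0,0,0],[0,0,0]],[[0,0,0],[0,0,0]],[[0,0,0],[0,0,0]],[[0,0,0],[0,0,0]],[[0,0,0],[0,0,0]]]'
python3 - <<'E'
from h import *
s=observe();R=np.array(s['tool_rot']);print(s['time_s'],s['position'],s['ft_force'],s['wrist_torque'],s['grip_width'],s['gripper_force'],np.degrees(np.arctan2(R[1,0],R[0,0])))
d=get_image('scene');cv2.imwrite('pics/s3.png',cv2.resize(d['img'][150:350,150:400],(750,600)))
E
```

```text
time_s: 5.42
position: [0.5637, -0.1091, 0.1134]
tool_rot: [[0.699, -0.715, 0.0], [-0.715, -0.699, -0.002], [0.002, 0.001, -1.0]]
ft_force: [-3.6, -6.0, 4.6]
grip_width: 0.0112
gripper_force: 58.7
time_s: 6.42
position: [0.5637, -0.1092, 0.1134]
tool_rot: [[0.595, -0.804, 0.0], [-0.804, -0.595, -0.002], [0.002, 0.001, -1.0]]
ft_force: [-3.7, -5.8, 3.8]
grip_width: 0.0114
gripper_force: 58.7
6.425 [ 0.56365947 -0.1091886   0.11341132] [-3.73076202 -5.8455235   3.82987413] [-1.04970657  0.47697609 -0.00663973] 0.01141458320950276 58.706642389297485 -53.47893949060846
```

View pics/s3.png

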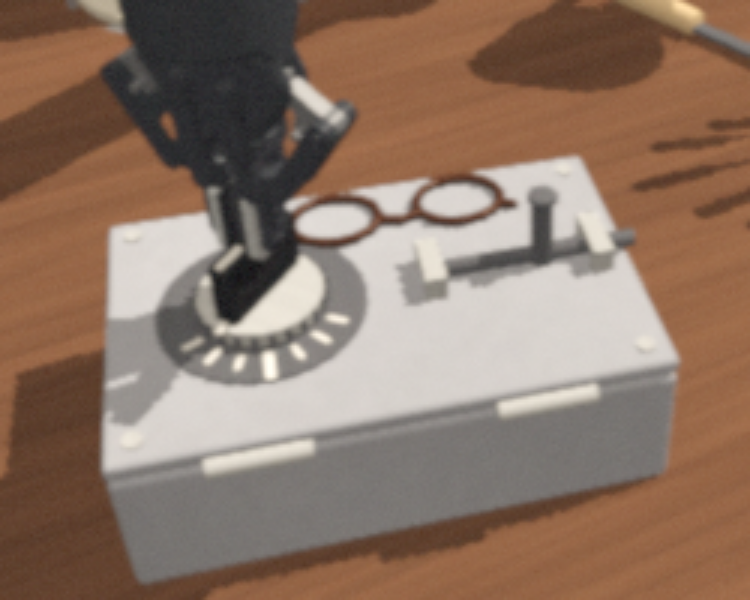

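The pointer tip at (222,327) lines up with the second clockwise mark at (212,357), judged from the plate centre near (262,313). Now I'll turn 80° anticlockwise.

```bash
python3 -m pendant '[[[0,0,0],[0,0,-1]],[[0,0,0],[0,0,-1]],[[0,0,0],[0,0,-1]],[[0,0,0],[0,0,-1]],[[0,0,0],[0,0,-1]],[[0,0,0],[0,0,-1]],[[0,0,0],[0,0,-1]],[[0,0,0],[0,0,-1]]]'
python3 -m pendant '[[[0,0,0],[0,0,-1]],[[0,0,0],[0,0,-1]],[[0,0,0],[0,0,-1]],[[0,0,0],[0,0,-1]],[[0,0,0],[0,0,-1]],[[0,0,0],[0,0,-1]],[[0,0,0],[0,0,-1]],[[0,0,0],[0,0,-1]]]'
python3 -m pendant '[[[0,0,0],[0,0,0]],[[0,0,0],[0,0,0]],[[0,0,0],[0,0,0]],[[0,0,0],[0,0,0]],[[0,0,0],[0,0,0]]]'
python3 - <<'E'
from h import *
s=observe();R=np.array(s['tool_rot']);print(s['time_s'],s['position'],s['ft_force'],s['wrist_torque'],s['grip_width'],s['gripper_force'],np.degrees(np.arctan2(R[1,0],R[0,0])))
d=get_image('scene');cv2.imwrite('pics/s4.png',cv2.resize(d['img'][150:350,150:400],(750,600)))
E
```

```text
time_s: 7.48
position: [0.5638, -0.109, 0.1134]
tool_rot: [[0.973, -0.23, 0.001], [-0.23, -0.973, -0.002], [0.001, 0.002, -1.0]]
ft_force: [-2.2, -4.3, 3.5]
grip_width: 0.0111
gripper_force: 58.7
time_s: 8.48
position: [0.5637, -0.1087, 0.1134]
tool_rot: [[0.894, 0.449, 0.0], [0.449, -0.894, -0.001], [-0.0, 0.001, -1.0]]
ft_force: [-1.6, -3.6, 4.7]
grip_width: 0.0114
gripper_force: 58.8
time_s: 9.1
position: [0.5637, -0.1087, 0.1134]
tool_rot: [[0.895, 0.445, 0.0], [0.445, -0.895, -0.002], [-0.0, 0.002, -1.0]]
ft_force: [-2.3, -4.3, 4.9]
grip_width: 0.0113
gripper_force: 58.9
9.1 [ 0.56373816 -0.10872351  0.11337683] [-2.33663389 -4.34294677  4.94074567] [-0.75720401  0.44710351  0.07561424] 0.011313960203289944 58.87018024921417 26.437245419321776
```

View pics/s4.png

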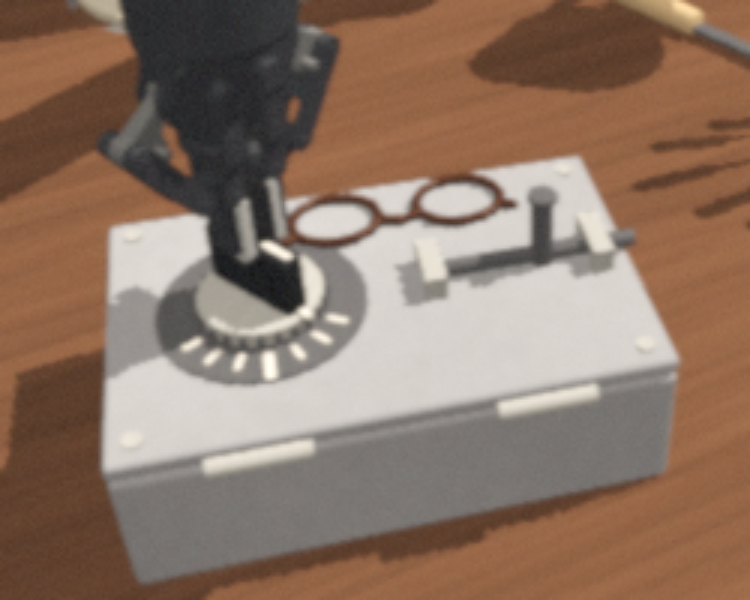

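The pointer tip at (305,315) is near the second anticlockwise mark at (322,337). I'll rectify the view to check how close it is.

```bash
python3 - <<'E'
from h import *
D=np.array([.5637,-.109]);B=np.array([.597,.0395])
v=[lid(z,D,D+2e-6*(B-D)/np.linalg.norm(B-D),'scene',400,.11) for z in (.091,.103)]
for i in v:
    for k in range(-3,4):
        a=np.radians(-90+20*k);c=np.array([np.cos(a),np.sin(a)])
        cv2.line(i,tuple((200+c*165).astype(int)),tuple((200+c*195).astype(int)),(0,0,255),1)
cv2.imwrite('pics/s5.png',np.hstack(v))
E
```

```text
(no output)
```

View pics/s5.png

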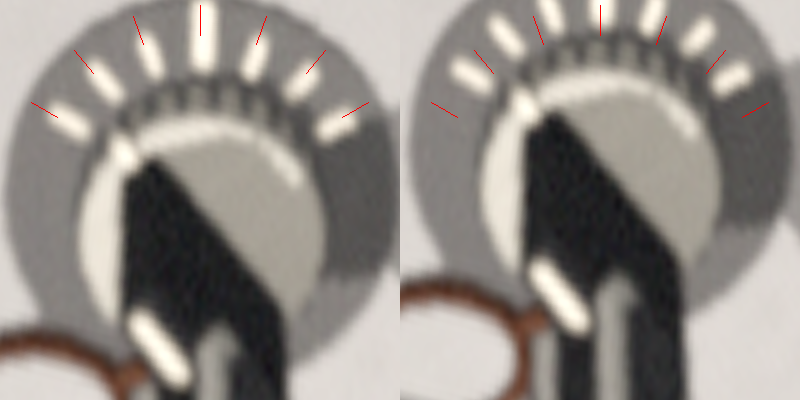

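The marks match the box axes, with zero straight up. The disc's pointer mark at (523,105) about centre (601,190) gives roughly -41°, so it is on the second mark. Now I'll turn 60° clockwise, rest, and release.

```bash
python3 -m pendant '[[[0,0,0],[0,0,1]],[[0,0,0],[0,0,1]],[[0,0,0],[0,0,1]],[[0,0,0],[0,0,1]],[[0,0,0],[0,0,1]],[[0,0,0],[0,0,1]],[[0,0,0],[0,0,1]],[[0,0,0],[0,0,1]]]'
python3 -m pendant '[[[0,0,0],[0,0,1]],[[0,0,0],[0,0,1]],[[0,0,0],[0,0,1]],[[0,0,0],[0,0,1]],[[0,0,0],[0,0,0]],[[0,0,0],[0,0,0]],[[0,0,0],[0,0,0]],[[0,0,0],[0,0,0]]]'
python3 -m pendant '[[[0,0,0],[0,0,0]],[[0,0,0],[0,0,0]],[[0,0,0],[0,0,0]],[[0,0,0],[0,0,0]],[[0,0,0],[0,0,0]],[[0,0,0],[0,0,0]]]' 1
python3 -m pendant '[[[0,0,-0.8],[0,0,0]],[[0,0,-0.9],[0,0,0]],[[0,0,0],[0,0,0]]]'
python3 - <<'E'
from h import *
s=observe();p=s['position'];R=np.array(s['tool_rot']);print(s['time_s'],p,s['q'],np.degrees(np.arctan2(R[1,0],R[0,0])))
D=np.array([.5637,-.109]);B=np.array([.597,.0395])
for c in ['top','scene']:
    d=get_image(c)
    for r in landmark_of(c,'bolt_grip')[:2]:
        print(c,np.round(r['point'],4),round(r['conf'],2),'tool mm',R.T@(r['point']-p)*1000)
a=lid(.103,D,D+2e-6*(B-D)/np.linalg.norm(B-D),'scene',400,.11)
b=lid(.136,B,B+2e-6*(B-D)/np.linalg.norm(B-D),'top',400,.11)
cv2.imwrite('pics/s6.png',np.hstack([a,b]))
E
```

```text
time_s: 10.25
position: [0.5638, -0.1089, 0.1134]
tool_rot: [[0.971, -0.237, 0.001], [-0.237, -0.971, -0.002], [0.001, 0.002, -1.0]]
ft_force: [-2.8, -7.6, 5.6]
grip_width: 0.0113
gripper_force: 58.9
time_s: 11.25
position: [0.5637, -0.1091, 0.1134]
tool_rot: [[0.833, -0.553, 0.0], [-0.553, -0.833, -0.002], [0.002, 0.002, -1.0]]
ft_force: [-3.3, -6.4, 4.6]
grip_width: 0.0111
gripper_force: 58.8
time_s: 12.0
position: [0.5637, -0.108, 0.1128]
tool_rot: [[0.834, -0.551, -0.0], [-0.551, -0.834, 0.0], [-0.0, -0.0, -1.0]]
ft_force: [0.0, -0.2, 0.0]
grip_width: 0.0853
gripper_force: 0.0
time_s: 12.38
position: [0.5648, -0.1084, 0.1834]
tool_rot: [[0.834, -0.551, 0.005], [-0.551, -0.834, -0.002], [0.005, -0.001, -1.0]]
ft_force: [0.1, -0.2, 0.2]
grip_width: 0.0855
gripper_force: 0.0
12.375 [ 0.56478192 -0.10837511  0.1834481 ] [-2.26536070e+01  2.53208559e+01  7.31852080e+01  3.49799803e-03
  8.11782300e+01  1.00802475e+02] -33.456778114669746
top [0.597  0.0423 0.1234] 0.72 tool mm [ -56.51225808 -143.40529202   59.9003811 ]
scene [0.593  0.0388 0.1245] 0.56 tool mm [ -57.91392689 -138.2812167    58.78719796]
```

View pics/s6.png

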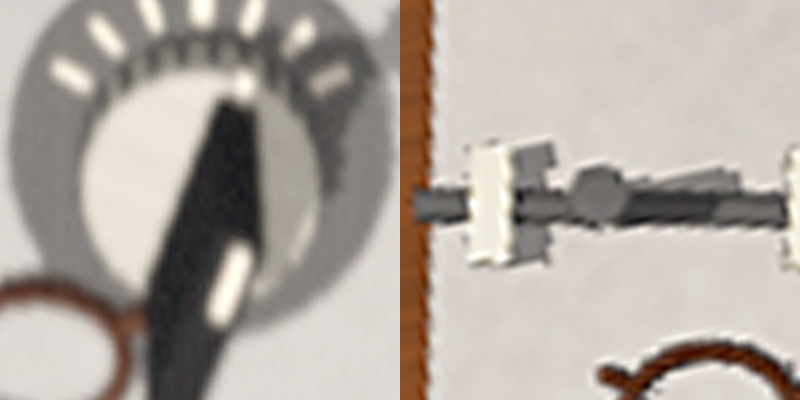

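The dial is at about +22°, which is the first clockwise mark, and it is released. The post head at (600,193) is about 2 mm to +x of my estimate. I'll go over to the post and turn so that the fingers close along the box's x.

```bash
python3 -m pendant '[[[-0.34,-0.885,0],[0,0,0]],[[-0.34,-0.885,0],[0,0,0]],[[-0.34,-0.885,0],[0,0,0]],[[-0.34,-0.885,0],[0,0,0]],[[0,0,0],[0,0,-1]],[[0,0,0],[0,0,-1]],[[0,0,0],[0,0,-1]],[[0,0,0],[0,0,-1]]]'
python3 -m pendant '[[[0,0,0],[0,0,-1]],[[0,0,0],[0,0,-1]],[[0,0,0],[0,0,-1]],[[0,0,0],[0,0,-1]],[[0,0,0],[0,0,-1]],[[0,0,0],[0,0,-1]],[[0,0,0],[0,0,-1]],[[0,0,0],[0,0,-1]]]'
python3 -m pendant '[[[0,0,0],[0,0,-1]],[[0,0,0],[0,0,-1]],[[0,0,0],[0,0,-1]],[[0,0,0],[0,0,-1]],[[0,0,0],[0,0,-1]],[[0,0,0],[0,0,-1]],[[0,0,0],[0,0,-1]],[[0,0,0],[0,0,-1]]]'
python3 - <<'E'
from h import *
s=observe();p=s['position'];R=np.array(s['tool_rot']);print(s['time_s'],p,s['q'],np.degrees(np.arctan2(R[1,0],R[0,0])))
for c in ['top','scene']:
    d=get_image(c)
    for r in landmark_of(c,'bolt_grip')[:2]:
        print(c,np.round(r['point'],4),round(r['conf'],2),'tool mm',R.T@(r['point']-p)*1000)
cv2.imwrite('pics/s7.png',cv2.resize(get_image('scene')['img'][150:350,150:400],(750,600)))
E
```

```text
time_s: 13.68
position: [0.5962, 0.0402, 0.1801]
tool_rot: [[0.973, -0.23, -0.001], [-0.23, -0.973, 0.0], [-0.001, 0.0, -1.0]]
ft_force: [-0.2, 0.4, 0.0]
grip_width: 0.0852
gripper_force: 0.0
time_s: 14.68
position: [0.5962, 0.0401, 0.1801]
tool_rot: [[0.893, 0.449, -0.001], [0.449, -0.893, 0.0], [-0.001, -0.001, -1.0]]
ft_force: [0.1, 0.5, 0.9]
grip_width: 0.0851
gripper_force: 0.0
time_s: 15.68
position: [0.5962, 0.0402, 0.1801]
tool_rot: [[0.395, 0.918, -0.001], [0.918, -0.395, 0.0], [-0.0, -0.001, -1.0]]
ft_force: [-0.4, -0.8, -0.0]
grip_width: 0.085
gripper_force: 0.0
15.675 [0.59619471 0.04015325 0.18009309] [-7.48794115e+00  2.78848015e+01  6.93476192e+01  1.13146082e-03
  8.28422993e+01  1.58083891e+01] 66.70354023268705
scene [0.5951 0.0418 0.1275] 0.69 tool mm [ 1.09723764 -1.59045719 52.59476829]
```

View pics/s7.png

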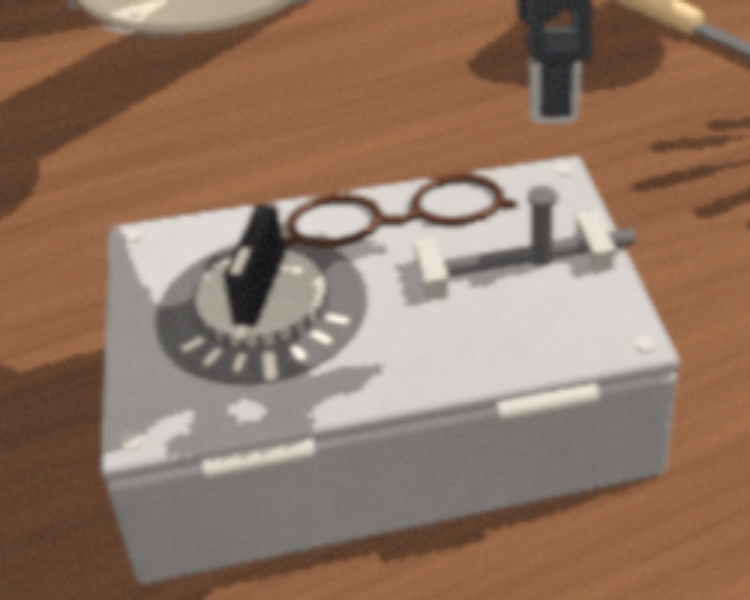

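The dial still points at the first clockwise mark, at (240,340). The gripper stands over the post at (542,195). I'll finish the turn, descend and grip.

```bash
python3 -m pendant '[[[0,0,0],[0,0,-1]],[[0,0,0],[0,0,-1]],[[0,0.03,0.6],[0,0,0]],[[0,0,0.6],[0,0,0]],[[0,0,0.62],[0,0,0]],[[0,0,0],[0,0,0]]]'
python3 -m pendant '[[[0,0,0],[0,0,0]],[[0,0,0],[0,0,0]],[[0,0,0],[0,0,0]],[[0,0,0],[0,0,0]],[[0,0,0],[0,0,0]],[[0,0,0],[0,0,0]]]' 0 50
```

```text
time_s: 16.68
position: [0.5967, 0.0399, 0.1065]
tool_rot: [[0.234, 0.972, -0.004], [0.972, -0.234, 0.0], [-0.0, -0.004, -1.0]]
ft_force: [-0.4, 0.1, 0.6]
grip_width: 0.0856
gripper_force: 0.0
time_s: 17.42
position: [0.5987, 0.0396, 0.1088]
tool_rot: [[0.233, 0.972, 0.003], [0.973, -0.233, -0.0], [0.0, 0.003, -1.0]]
ft_force: [5.6, -0.0, 2.8]
grip_width: 0.0131
gripper_force: 48.8
```

```bash
python3 -m pendant '[[[-0.2,0,0],[0,0,0]],[[-0.2,0,0],[0,0,0]],[[-0.2,0,0],[0,0,0]],[[-0.2,0,0],[0,0,0]],[[-0.03,0,0],[0,0,0]],[[0,0,0],[0,0,0]],[[0,0,0],[0,0,0]],[[0,0,0],[0,0,0]]]'
```

```text
time_s: 18.42
position: [0.5909, 0.0071, 0.1087]
tool_rot: [[0.233, 0.972, 0.003], [0.972, -0.233, -0.001], [-0.0, 0.003, -1.0]]
ft_force: [4.4, -0.6, 4.1]
grip_width: 0.0131
gripper_force: 48.8
```

It moved 33.4 mm with little force and the grip held. Now I'll release and lift off.

```bash
python3 -m pendant '[[[0,0,0],[0,0,0]],[[0,0,0],[0,0,0]],[[0,0,0],[0,0,0]],[[0,0,0],[0,0,0]],[[0,0,0],[0,0,0]],[[0,0,0],[0,0,0]]]' 1
python3 -m pendant '[[[0,0,-0.7],[0,0,0]],[[0,0,-0.9],[0,0,0]],[[0,0,-0.9],[0,0,0]],[[0,0,0],[0,0,0]],[[0,0,0],[0,0,0]],[[0,0,0],[0,0,0]]]'
python3 - <<'E'
from h import *
cv2.imwrite('pics/s8.png',cv2.resize(get_image('scene')['img'][150:350,150:400],(750,600)))
E
```

```text
time_s: 19.18
position: [0.5898, 0.0076, 0.108]
tool_rot: [[0.233, 0.973, -0.0], [0.973, -0.233, 0.0], [0.0, -0.0, -1.0]]
ft_force: [-0.5, -0.5, 0.9]
grip_width: 0.0853
gripper_force: 0.0
time_s: 19.92
position: [0.5894, 0.0076, 0.2068]
tool_rot: [[0.233, 0.973, -0.002], [0.973, -0.233, 0.0], [-0.0, -0.002, -1.0]]
ft_force: [0.1, 0.0, -0.5]
grip_width: 0.0856
gripper_force: 0.0
```

View pics/s8.png

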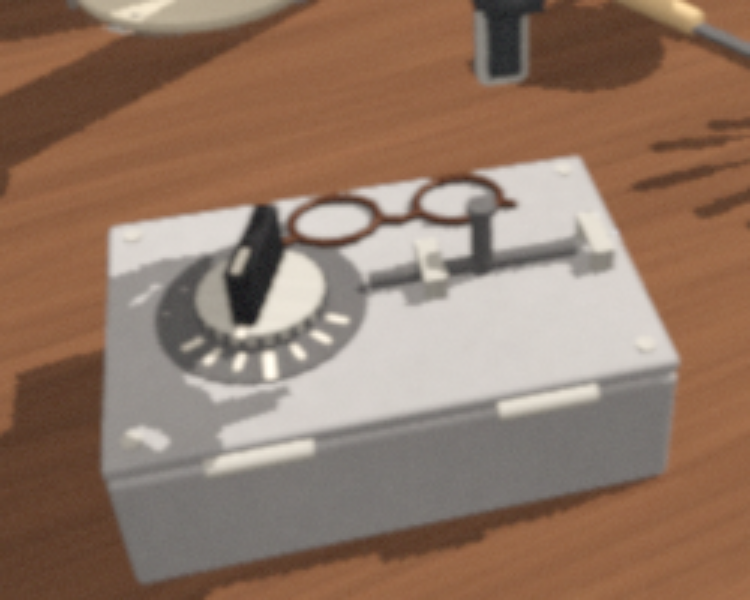

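The post has moved to (482,205), so the bolt is drawn. The dial is still on the first mark at (240,340), and the robot is clear.

```bash
python3 -c "
from rig import *
print(close_job())"
```

```text
the job is handed in; nothing more can be done
None
```

I dialed the combination, drew the bolt about 33 mm and let go with the dial on the first clockwise mark, then handed the job in at about 20 s; no verdict came back.

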